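# Prop the spring flap of the sauce bin and take out a pot

### The job

Slide the loose yellow ramp nose first under the red roller of the sauce bin's spring flap, until the roller sits on the ramp's flat top and the flap stays open by itself once you let go. Then take the green-lidded sauce pot out of the bin and set it down, without dropping it, upright in the cardboard order tray. Leave the ramp holding the flap open, and leave the red-lidded pot, label roll, lid stack and squeeze bottle where they stand.

Things in the scene. Friction and masses are not known exactly. Their poses are not given: they have to be found in the camera images.
- bin: Blue-grey open-topped sauce bin fixed to the counter, 200 (its x) by 260 (its y) by 75 mm high, walls 5 mm thick; its inner floor is raised, 25 mm above the counter. Origin: centre of its underside, z up; its front faces its own -x. A clear flap framed in dark steel covers its top, hinged along the far rim (bin x +98, z 80 mm). A lever on the flap outside the bin's -y side carries the red roller.
- flap (a joint): Opening angle of the flap in rad: 0 shut (level), grows as its front edge rises, stop at 1.6. Weight and spring always pull it shut: lifting it at the roller takes about 4 to 5 N at any angle. Resting on the ramp's flat top it reads about 1.30. The flap reaches 200 mm from the hinge and is 256 mm wide; when propped it leans back, its upper edge at bin x +45 and 272 mm high, leaving the bin clear from above.
- roller (a point): Centre of the red free-turning roller, 24 mm diameter, 36 mm long along the bin's y. It lies at bin y -200 mm, 70 mm outside the bin's wall. Flap shut: bin x +55, z 55 (underside 43 mm above the counter). It turns with the flap about the hinge, 50 mm from it: on the ramp's flat top it is at bin x +63, z 115 mm. The flap is raised by driving the ramp along the bin's +x under it. The lever that carries it is a 6 mm plate at bin y -165.
- prop: Loose yellow ramp with a black grip block, 191 long, 30 wide, 103 mm high, 0.32 kg, standing on the counter. Origin: on its underside, below the centre of the grip block; its x axis points along it to the nose, z up. Along x: grip block -20 to +20 mm (28 wide along y, top 75 mm high); flat top 103 mm high from +60 to +98; then a 45 degree slope down to the nose, 35 mm high at +166. The base slab is 16 mm high, from -25 to +166.
- prop_grip (a point): Where to grip the ramp: in the grip block, 55 mm above the ramp's underside, on its centre line; pinch the block's two 28 mm apart sides (along the ramp's y) from above.
- prop_top (a point): Middle of the ramp's flat top (prop x +79, 103 mm above its underside).
- pot_green: White sauce pot with a GREEN lid, standing on the bin's inner floor: 53 mm diameter at the lid, 42 at the foot, 44 mm high, about 60 g. Origin: centre of its underside. It stands in either the +y or the -y half of the bin.
- pot_green_center (a point): Centre of the green-lidded pot, 22 mm above its underside (about 46 mm diameter there).
- pot_red: The same pot with a RED lid, in the other half of the bin, about 120 mm from the green one; stays in the bin.
- pot_red_center (a point): Centre of the red-lidded pot, 22 mm above its underside.
- tray: Cardboard order tray fixed to the counter, 150 (its x) by 140 (its y) by 22 mm high, walls and floor 4 mm, empty. Origin: centre of its underside.
- label_roll: Yellow label roll lying flat, 60 mm diameter, 40 mm high; bystander. Origin: centre of its underside.
- lid_stack: Stack of pale cup lids, 84 mm diameter, 45 mm high; bystander. Origin: centre of its underside.
- squeeze_bottle: White squeeze bottle with red cap, 52 mm diameter, 150 mm high; bystander. Origin: centre of its underside.

How it is judged:
On the way, in this order (a step that is already met when the one before it is completed fails the run):
1. the flap is held open by the ramp alone, with the ramp let go, while the green pot is still in the bin (value of joint flap above 1.15 rad and contact force between prop and bin above 0.5 N and contact force between the fingers and prop below 0.1 N and contact force between the fingers and bin below 0.1 N and distance of pot_green_center from where it was at the start of the episode below 0.03 m), for 0.3 s.
2. the green pot is lifted out of the bin in the fingers, the flap still propped (value of joint flap above 1.15 rad and contact force between prop and bin above 0.5 N and height (world z) of pot_green_center above 0.1 m and contact force between the fingers and pot_green above 0.5 N), for 0.1 s.
At the end, for the whole second after the job is handed in: Flap open over 1.15 rad and at rest, its roller on the ramp within 24 mm of the middle of the flat top; green pot standing on the tray floor inside its walls, within 0.12 rad of upright, at rest; red pot, roll, lid stack and bottle within 30 mm of their starts (value of joint flap above 1.15 rad and contact force between prop and bin above 0.5 N and horizontal distance between roller and prop_top below 0.024 m and velocity of joint flap below 0.05 rad/s and x of pot_green_center in the frame of tray between -0.07 and 0.07 m and y of pot_green_center in the frame of tray between -0.065 and 0.065 m and height (world z) of pot_green_center below 0.034 m and angle between pot_green's own z axis and vertical below 0.12 rad and linear speed of pot_green below 0.02 m/s and distance of each of pot_red_center, label_roll, lid_stack, squeeze_bottle from where it was at the start of the episode below 0.03 m); the robot touches nothing.
It fails at once if the green pot is dropped into the tray from more than about 30 mm (x of pot_green_center in the frame of tray between -0.07 and 0.07 m and y of pot_green_center in the frame of tray between -0.065 and 0.065 m and height (world z) of pot_green_center above 0.056 m and contact force between the fingers and pot_green below 0.05 N).
It fails at once if the red pot is knocked over or moved more than 30 mm (distance of pot_red_center from where it was at the start of the episode above 0.03 m or angle between pot_red's own z axis and vertical above 0.5 rad).
It fails at once if the label roll, lid stack or squeeze bottle is moved more than 30 mm (distance of any of label_roll, lid_stack, squeeze_bottle from where it was at the start of the episode above 0.03 m).
It also fails if it takes over 64 s, if anything falls off the work surface, if the arm or the gripper's body presses on something with over 40 N, if the wrist force passes 120 N, or if a joint passes its speed limit or range.

### The arm

A 6-joint arm with a two-finger parallel gripper is mounted at the origin on the work surface. World frame = base frame: x ahead of the robot, y to its left, z up, the work surface at z = 0. Lengths are in m, angles in rad, forces in N, time in s.
With the tool pointing down it reaches from about 0.35 to 0.975 m from the base axis. Payload 4.9 kg.
Tool frame: the origin (TCP) lies at the very end of the fingers, on their centre line; the grasp point (between the pads) lies ctrl.grip_point_offset behind it (ctrl.grip_point_offset is the distance from the TCP to the grasp point, in m); z points along the fingers, y is the direction in which the jaws open and shut (so a half turn about z gives the same grasp; the last joint's range is limited). The gripper opens to 85 mm and grips with 20 to 120 N. Pads are 22 mm wide; open, the fingers measure 114 mm over their backs; the gripper's body (76 mm by 85 mm) begins 54 mm behind the grasp point. The pads swing forward as they close: fully open they stand 13 mm farther back than shut.
Start: joints at [-1.313, 0.053, 1.613, -0, 1.476, -0.119], TCP at [0.23, -0.581, 0.231] pointing down, gripper open.
Joint ranges: [-3.01, 3.01], [-1.01, 2.22], [0.06, 2.58], [-1.02, 4.17], [0.09, 2.62], [-3.14, 3.14]. Speed limits (rad/s): [2.57, 2.57, 3.14, 3.14, 3.14, 3.14].

### API

Orientations are given as a rotation vector (axis times angle).
In Python, from station import ctrl gives the robot as it stands. The module is installed in compiled form; this text tells all that it offers.
- The arm moves only by the shell command python3 -m creep 'ROWS' [FORCE]. ROWS is JSON, a list of rows, each a list of 5 numbers: the closure in counts, from 0 (fully open) to 255 (shut), then the shift along the tool's x, y, z in mm, then the turn about the tool's z in rad. A call has 1 to 12 rows; each row is the pose to reach, as a shift and turn from the pose commanded when the call began, along the tool's axes at that moment; what a row does not reach only later rows make up. A row lasts 1/12 s, in which the tool goes at most 41.7 mm and 7.16 degrees, less where a joint would pass 70% of its speed; a pose out of reach is approached as far as the arm can. A call with a gripper value outside its range is refused whole. The fingers move at their own pace and stop on an object; FORCE is the grip in N (left out, the last holds). Time passes only in rows, so rows that repeat a pose let the fingers close. It gives the time, the measured TCP pose, the force and the opening at its end, in the units of the state.
- ctrl.get_obs(): the state, without advancing time (a new reading comes with each control period).
- ctrl.get_image(name): name is "scene" or "top"; returns the picture (480x640x3 uint8, red, green, blue); there is no depth.
- ctrl.calibration(name): a dict with "fx", "fy", "cx", "cy" (pixels), "k1" (the pictures are not rectified: a ray, as slopes to the right and down, at radius r is drawn at 1 + k1 r^2 times it, then the intrinsics apply), "R" (3x3) and "t" (3): a world point X has camera coordinates R X + t. Camera axes: x right, y down, z forward; pixel columns grow to the right and rows downward; lengths in m; the calibration is good to about 2 mm. A picture is of the moment at which its call begins. calibration takes no time and is no camera call.
- ctrl.finish_job(): hands the job in, once; it reports no verdict.
Trained networks look in the newest picture that a camera, given by its name, has taken for a name from the list of things; names that differ only in an ending like _2 or _b are one class to them, and where a whole thing is asked for, a point or a joint stands for the part that bears it (a point fixed in the world has none). Each returns a list of dicts, best first, with "conf" (0 to 1); they miss things now and then, are a little off and sometimes report something else, mostly with a low value. They report only what shows in the picture. A call takes as long as a camera call.
- ctrl.boxes_of(camera, label): "rect" ([left, top, width, height] in pixels, round what is visible of it).
- ctrl.outline_of(camera, label): "mask" (480x640 bool, what is visible of it) and "rect" ([left, top, width, height] in pixels, round what is visible of it).
The state is a dict: "t": time; "q": joint angles; "dq": joint speeds; "effort": joint torques, N m; "tool_pos": TCP position; "tool_rot": TCP orientation; "contact_force": force on the tool from outside, world axes, zero at the start; "wrist_torque": the same for the moment, N m; "opening": finger opening in m.
Only numpy, scipy, OpenCV 4.12 (cv2) and the standard library are available. Lean on these libraries where they do the work, as an engineer would, in place of code of your own. Each camera call takes 0.05 s, during which the arm holds its last target. There are 200 camera calls.

## Working session

There is one attempt and no reset: what is moved stays moved. The work goes in short steps, Python scripts to look and compute and a shell command to move; the robot and the scene stay as the last step left them, time stands still between calls to the robot, and variables do not carry over. Pictures are saved under pics/ and viewed, about 8 in all and at most 12, crops included, and the job is handed in when it is done.

```bash
mkdir -p pics; cat > h.py <<'E'
import numpy as np, cv2
from station import ctrl
from scipy.spatial.transform import Rotation as Ro
def ray(cam,u,v):
    c=ctrl.calibration(cam); K=np.array([[c['fx'],0,c['cx']],[0,c['fy'],c['cy']],[0,0,1.]])
    p=cv2.undistortPoints(np.array([[[u,v]]],float),K,np.array([c['k1'],0,0,0,0.]))[0,0]
    return np.array(c['R']).T@np.r_[p,1], -np.array(c['R']).T@np.array(c['t'])
def at_z(cam,u,v,z):
    d,o=ray(cam,u,v); return o+d*(z-o[2])/d[2]
def proj(cam,X):
    c=ctrl.calibration(cam); K=np.array([[c['fx'],0,c['cx']],[0,c['fy'],c['cy']],[0,0,1.]])
    # k1 model is 1+k1 r^2 of ideal slope: same as opencv
    return cv2.projectPoints(np.atleast_2d(np.array(X,float)),cv2.Rodrigues(np.array(c['R']))[0],np.array(c['t'],float),K,np.array([c['k1'],0,0,0,0.]))[0][:,0]
def save(cam,name):
    im=ctrl.get_image(cam); cv2.imwrite(f'pics/{name}.png',im[:,:,::-1]); return im
def totool(d):
    R=Ro.from_rotvec(ctrl.get_obs()['tool_rot']).as_matrix(); return R.T@np.array(d)
E
python3 - <<'E'
from h import *
o=ctrl.get_obs(); print(o); print(ctrl.grip_point_offset)
for c in('scene','top'):
    save(c,c+'0')
    k=ctrl.calibration(c); print(c,{a:np.round(b,3).tolist() for a,b in k.items()})
    for l in('bin','roller','prop','pot_green','pot_red','tray','label_roll','lid_stack','squeeze_bottle'):
        r=ctrl.boxes_of(c,l); print(l,[(np.round(x['rect']).tolist(),round(x['conf'],2)) for x in r[:2]])
E
```

```text
{'t': 0.0, 'q': array([-1.31299100e+00,  5.33928617e-02,  1.61427956e+00, -1.85952117e-05,
        1.47598546e+00, -1.19001686e-01]), 'dq': array([-0.00026203, -0.00048551, -0.00048669,  0.00131573, -0.00014924,
        0.00016702]), 'effort': array([-7.26049129e-04, -3.93673611e+01, -3.70179999e+01, -1.61053972e-04,
        7.16890165e-03,  1.00311328e-05]), 'tool_pos': array([ 0.22980784, -0.58055716,  0.23004932]), 'tool_rot': array([-3.08397751e+00, -5.88008806e-01,  2.53801415e-04]), 'contact_force': array([-0.57696031,  0.12540158,  0.19599193]), 'wrist_torque': array([-0.03019056, -0.00070333, -0.00312195]), 'opening': 0.08552718897735709}
0.0187
scene {'fx': 618.618, 'fy': 618.618, 'cx': 327.225, 'cy': 240.841, 'k1': -0.041, 'R': [[-0.464, 0.886, 0.012], [0.521, 0.284, -0.805], [-0.716, -0.368, -0.593]], 't': [0.274, -0.223, 1.674]}
bin [([235.0, 228.0, 199.0, 137.0], 0.63)]
roller [([237.0, 223.0, 200.0, 112.0], 0.65)]
prop [([183.0, 170.0, 76.0, 60.0], 0.81)]
pot_green [([429.0, 338.0, 50.0, 53.0], 0.72)]
pot_red []
tray [([467.0, 263.0, 85.0, 72.0], 0.85)]
label_roll [([410.0, 223.0, 29.0, 31.0], 0.57)]
lid_stack [([431.0, 338.0, 51.0, 52.0], 0.84)]
squeeze_bottle [([142.0, 203.0, 33.0, 69.0], 0.91)]
top {'fx': 507.24, 'fy': 507.24, 'cx': 323.183, 'cy': 240.17, 'k1': 0.026, 'R': [[0.006, -1.0, 0.018], [-0.99, -0.008, -0.14], [0.14, -0.017, -0.99]], 't': [-0.024, 0.583, 1.003]}
bin [([211.0, 158.0, 178.0, 114.0], 0.61), ([209.0, 160.0, 176.0, 104.0], 0.54)]
roller [([208.0, 158.0, 181.0, 108.0], 0.89)]
prop [([453.0, 246.0, 46.0, 91.0], 0.56)]
pot_green []
pot_red []
tray [([108.0, 254.0, 79.0, 77.0], 0.61)]
label_roll [([208.0, 155.0, 182.0, 116.0], 0.4)]
lid_stack [([147.0, 168.0, 45.0, 42.0], 0.78)]
squeeze_bottle [([452.0, 246.0, 47.0, 94.0], 0.73), ([453.0, 162.0, 44.0, 35.0], 0.66)]
```

View pics/scene0.png

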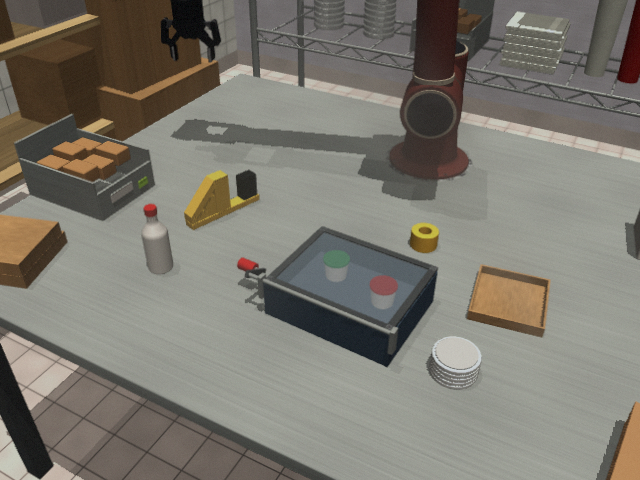

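View pics/top0.png

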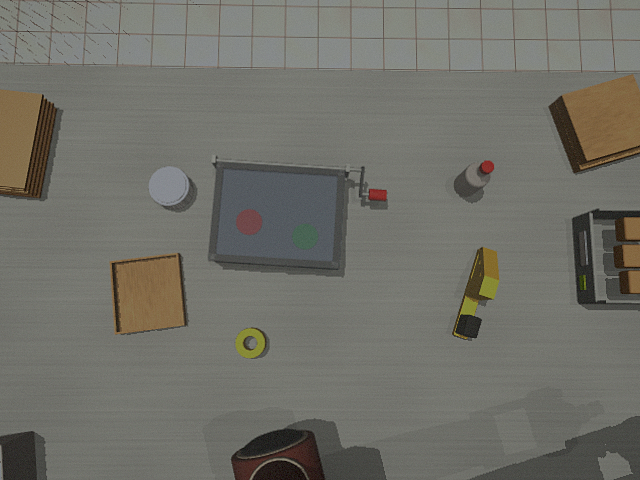

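The pictures show the bin with the green pot in its -y half: green lid at (305,236) and roller at (378,195) in top. The ramp is to the right, with its grip at (468,326) and its nose at (487,250). Next I'll fit the poses from masks in both views.

```bash
cat > fit.py <<'E'
from h import *
from scipy.optimize import minimize
def box(x0,x1,y,z0,z1): return [(x,s*y,z) for x in(x0,x1) for s in(-1,1) for z in(z0,z1)]
PROP=[box(-25,166,15,0,16),box(-20,20,14,0,75),[(x,s*15,z) for x,z in((60,0),(60,103),(98,103),(166,35),(166,0)) for s in(-1,1)]]
BIN=[box(-100,100,130,0,78)]
TRAY=[box(-75,75,70,0,22)]
def world(P,p):
    P=np.array(P)/1000; c,s=np.cos(p[2]),np.sin(p[2])
    return np.c_[p[0]+c*P[:,0]-s*P[:,1],p[1]+s*P[:,0]+c*P[:,1],P[:,2]]
def render(cam,parts,p):
    m=np.zeros((480,640),np.uint8)
    for P in parts:
        u=proj(cam,world(P,p)); cv2.fillConvexPoly(m,cv2.convexHull(np.round(u*16).astype(np.int32)),1,shift=4)
    return m>0
def fit(masks,parts,p0,d=(.02,.02,.15)):
    f=lambda p:sum(1-(render(c,parts,p)&m).sum()/max(1,(render(c,parts,p)|m).sum()) for c,m in masks.items())
    best=None
    for k in range(3):
        s=np.vstack([p0]+[np.array(p0)+np.eye(3)[i]*d[i]/(k+1) for i in range(3)])
        r=minimize(f,p0,method='Nelder-Mead',options=dict(initial_simplex=s,xatol=1e-4,fatol=1e-5)); p0=r.x
    return r.x,r.fun
def masks(label,cams=('scene','top'),grab=False):
    out={}
    for c in cams:
        if grab: ctrl.get_image(c)
        r=ctrl.outline_of(c,label)
        if r: out[c]=r[0]['mask']; print(label,c,r[0]['rect'],round(r[0]['conf'],2))
    return out
def hue(im,lo,hi,smin,vmin,box):
    h=cv2.cvtColor(im,cv2.COLOR_RGB2HSV); m=cv2.inRange(h,(lo,smin,vmin),(hi,255,255))
    z=np.zeros_like(m); x,y,w,hh=box; z[y:y+hh,x:x+w]=m[y:y+hh,x:x+w]; return z>0
E
python3 - <<'E'
from fit import *
im=ctrl.get_image('top'); sc=ctrl.get_image('scene')
g=at_z('top',468,326,.075); n=at_z('top',487,250,.035); print('prop init',g,n)
p0=[g[0],g[1],np.arctan2(*(n-g)[[1,0]])]
m=masks('prop'); pp,f=fit(m,PROP,p0); print('prop',pp,f, {c:fit({c:m[c]},PROP,pp) for c in m})
b=at_z('top',280,215,.078)
m=masks('bin'); pb,f=fit({'top':m['top']},BIN,[b[0],b[1],0.03]); print('bin',pb,f)
if 'scene' in m: print(fit(m,BIN,pb))
t=at_z('top',148,293,.022); mt=masks('tray'); pt,f=fit(mt,TRAY,[t[0],t[1],.05]); print('tray',pt,f)
for n,lo,hi,bt,bs,z in(('green',40,85,(285,215,45,45),(315,245,40,30),.069),('red',0,10,(230,200,40,45),(365,270,40,35),.069),('roller',0,10,(365,180,30,30),(230,250,35,30),.055)):
    for cam,i,bx in(('top',im,bt),('scene',sc,bs)):
        y,x=np.nonzero(hue(i,lo,hi,70 if n!='roller' else 120,50,bx)); c=(x.min()+x.max())/2,(y.min()+y.max())/2
        print(n,cam,len(x),c,at_z(cam,*c,z))
# bin corners by hand in top
C=[at_z('top',u,v,.08) for u,v in((215,163),(348,168),(343,270),(210,262))]; print(np.round(C,3))
for c,i in(('top',im),('scene',sc)):
    o=i.copy()
    for P,p in((PROP,pp),(BIN,pb),(TRAY,pt)):
        k,_=cv2.findContours(render(c,P,p).astype(np.uint8),0,1); cv2.drawContours(o,k,-1,(255,0,255),1)
    o=o[140:350,100:520]; 
    cv2.imwrite(f'pics/{c}_fit.png',cv2.resize(o,(800,400))[:,:,::-1])
a,b=cv2.imread('pics/top_fit.png'),cv2.imread('pics/scene_fit.png'); cv2.imwrite('pics/fit.png',cv2.resize(np.vstack([a,b]),(800,600)))
E
```

```text
prop init [ 0.41132955 -0.30219974  0.075     ] [ 0.56594386 -0.35914048  0.035     ]
prop scene [184.1, 169.3, 75.1, 61.4] 0.69
prop top [454.1, 249.1, 44.8, 91.7] 0.63Traceback (most recent call last):
  File "<stdin>", line 5, in <module>
  File "fit.py", line 20, in fit
    r=minimize(f,p0,method='Nelder-Mead',options=dict(initial_simplex=s,xatol=1e-4,fatol=1e-5)); p0=r.x
    res = _minimize_neldermead(fun, x0, args, callback, bounds=bounds,
                               **options)
    fxc = func(xc)
    fx = function(np.copy(x), *(wrapper_args + args))
  File "fit.py", line 16, in <lambda>
    f=lambda p:sum(1-(render(c,parts,p)&m).sum()/max(1,(render(c,parts,p)|m).sum()) for c,m in masks.items())
               ~~~^^^^^^^^^^^^^^^^^^^^^^^^^^^^^^^^^^^^^^^^^^^^^^^^^^^^^^^^^^^^^^^^^^^^^^^^^^^^^^^^^^^^^^^^^^^
  File "fit.py", line 16, in <genexpr>
    f=lambda p:sum(1-(render(c,parts,p)&m).sum()/max(1,(render(c,parts,p)|m).sum()) for c,m in masks.items())
                      ~~~~~~^^^^^^^^^^^
  File "fit.py", line 13, in render
    u=proj(cam,world(P,p)); cv2.fillConvexPoly(m,cv2.convexHull(np.round(u*16).astype(np.int32)),1,shift=4)
  File "h.py", line 11, in proj
    c=ctrl.calibration(cam); K=np.array([[c['fx'],0,c['cx']],[0,c['fy'],c['cy']],[0,0,1.]])
ValueError: time passes only in moves, steps and waits
```

The calibration call is apparently limited, so I'll cache it.

```bash
sed -i "s/^from station import ctrl/from station import ctrl\nCAL={c:ctrl.calibration(c) for c in ('scene','top')}/; s/c=ctrl.calibration(cam)/c=CAL[cam]/" h.py
cat > m1.py <<'E'
from fit import *
im=ctrl.get_image('top'); sc=ctrl.get_image('scene')
g=at_z('top',468,326,.075); n=at_z('top',487,250,.035)
p0=[g[0],g[1],np.arctan2(*(n-g)[[1,0]])]
m=masks('prop'); pp,f=fit(m,PROP,p0); print('prop',pp,f, {c:fit({c:m[c]},PROP,pp) for c in m})
b=at_z('top',280,215,.078)
m=masks('bin'); pb,f=fit({'top':m['top']},BIN,[b[0],b[1],0.03]); print('bin',pb,f)
if 'scene' in m: print(fit(m,BIN,pb))
t=at_z('top',148,293,.022); mt=masks('tray'); pt,f=fit(mt,TRAY,[t[0],t[1],.05]); print('tray',pt,f)
for n,lo,hi,bt,bs,z in(('green',40,85,(285,215,45,45),(315,245,40,30),.069),('red',0,10,(230,200,40,45),(365,270,40,35),.069),('roller',0,10,(365,180,30,30),(230,250,35,30),.055)):
    for cam,i,bx in(('top',im,bt),('scene',sc,bs)):
        y,x=np.nonzero(hue(i,lo,hi,70 if n!='roller' else 120,50,bx)); c=(x.min()+x.max())/2,(y.min()+y.max())/2
        print(n,cam,len(x),c,at_z(cam,*c,z))
C=[at_z('top',u,v,.08) for u,v in((215,163),(348,168),(343,270),(210,262))]; print(np.round(C,3))
for c,i in(('top',im),('scene',sc)):
    o=i.copy()
    for P,p in((PROP,pp),(BIN,pb),(TRAY,pt)):
        k,_=cv2.findContours(render(c,P,p).astype(np.uint8),0,1); cv2.drawContours(o,k,-1,(255,0,255),1)
    cv2.imwrite(f'pics/{c}_fit.png',cv2.resize(o[140:350,100:520],(800,400))[:,:,::-1])
a,b=cv2.imread('pics/top_fit.png'),cv2.imread('pics/scene_fit.png'); cv2.imwrite('pics/fit.png',cv2.resize(np.vstack([a,b]),(800,600)))
E
python3 m1.py
```

```text
prop scene [180.8, 169.0, 79.0, 61.5] 0.75
prop top [454.8, 246.9, 45.2, 91.4] 0.75
prop [ 0.41177106 -0.3102782  -0.34171972] 0.10482641166321671 {'scene': (array([ 0.41099142, -0.31176739, -0.33959528]), np.float64(0.040956868430590765)), 'top': (array([ 0.41172094, -0.30948219, -0.34256649]), np.float64(0.054898648648648685))}
bin scene [237.5, 228.4, 198.4, 138.8] 0.59
bin top [209.2, 156.1, 179.7, 115.5] 0.9
bin [ 0.6342997   0.07295901 -0.05623832] 0.04561003420752563
(array([ 0.63367569,  0.07187234, -0.05994329]), np.float64(0.10687528015491732))
tray scene [466.5, 263.5, 83.2, 72.7] 0.64
tray top [106.8, 254.2, 80.1, 83.4] 0.55
tray [0.47469109 0.34120531 0.13090528] 0.061490875527598465
green top 181 (np.float64(304.0), np.float64(236.0)) [0.58694296 0.01964506 0.069     ]
green scene 319 (np.float64(336.0), np.float64(259.0)) [0.59246729 0.01998712 0.069     ]
red top 181 (np.float64(248.5), np.float64(221.5)) [0.61542215 0.13135079 0.069     ]
red scene 181 (np.float64(383.0), np.float64(285.0)) [0.62031929 0.13152737 0.069     ]
roller top 171 (np.float64(377.5), np.float64(194.5)) [ 0.67683631 -0.13051981  0.055     ]
roller scene 172 (np.float64(247.5), np.float64(264.0)) [ 0.67326904 -0.13262214  0.055     ]
[[ 0.732  0.2    0.08 ]
 [ 0.725 -0.068  0.08 ]
 [ 0.518 -0.058  0.08 ]
 [ 0.532  0.203  0.08 ]]
```

View pics/fit.png

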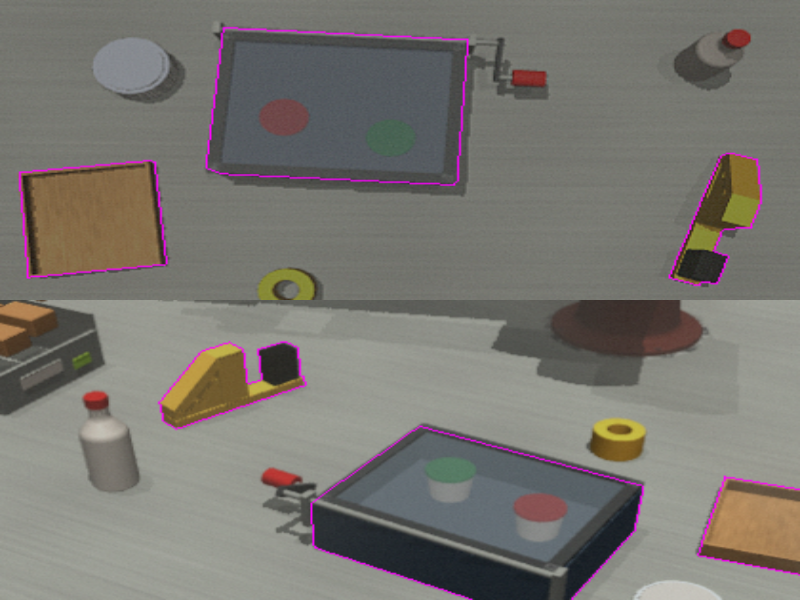

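The fits agree with both views. The roller predicted from the bin pose lands within 1 mm of the measured one. Moving above the ramp's grip block now.

```bash
python3 -m creep '[[0,40,-28,10,0.12],[0,80,-55,20,0.24],[0,115,-80,35,0.36],[0,150,-105,50,0.48],[0,185,-130,65,0.6],[0,220,-155,80,0.718],[0,250,-175,90,0.718],[0,269,-185,90,0.718],[0,269,-185,90,0.718],[0,269,-185,90,0.718]]' 80
cat > rel.py <<'E'
# usage: rel.py x y z yaw : shift/turn in tool axes to reach world TCP pose, tool x at yaw
import sys
from h import *
o=ctrl.get_obs(); R=Ro.from_rotvec(o['tool_rot']).as_matrix()
x,y,z,w=map(float,sys.argv[1:5]); yaw=np.arctan2(R[1,0],R[0,0])
dw=(w-yaw+np.pi)%(2*np.pi)-np.pi
print('t',round(o['t'],2),'pos',np.round(o['tool_pos'],4),'yaw',round(yaw,3),'tilt',np.round(R[:2,2],4),'shift mm',np.round(R.T@(np.array([x,y,z])-o['tool_pos'])*1000,1),'turn',round(-dw,3),'F',np.round(o['contact_force'],1),'op',round(o['opening'],4))
E
python3 rel.py .4115 -.3100 .040 -.341
```

```text
t: 2.43
tool_pos: [0.4128, -0.3079, 0.1405]
tool_rot: [-3.096, 0.526, 0.002]
contact_force: [-0.3, -0.4, 0.6]
opening: 0.0856
t 2.43 pos [ 0.4128 -0.3079  0.1405] yaw -0.337 tilt [-0.0009  0.0011] shift mm [ -0.4   2.5 100.5] turn 0.004 F [-0.3 -0.4  0.6] op 0.0856
```

```bash
python3 -m creep '[[0,0,2,30,0.004],[0,0,2,60,0.004],[0,0,2,85,0.004],[0,0,2,100,0.004],[0,0,2,100,0.004],[255,0,2,100,0.004],[255,0,2,100,0.004],[255,0,2,100,0.004],[255,0,2,100,0.004],[255,0,2,100,0.004],[255,0,2,100,0.004],[255,0,2,100,0.004]]' 80
python3 rel.py .4728 -.118 .044 -.057
```

```text
t: 3.43
tool_pos: [0.4123, -0.3129, 0.043]
tool_rot: [3.093, -0.539, 0.003]
contact_force: [-0.1, -0.6, 6.1]
opening: 0.0266
t 3.43 pos [ 0.4123 -0.3129  0.043 ] yaw -0.345 tilt [ 0.0018 -0.0021] shift mm [  -8.9 -203.9   -1.3] turn -0.288 F [-0.1 -0.6  6.1] op 0.0266
```

```bash
python3 -m creep '[[255,0,0,-4,0],[255,0,0,-8,0],[255,0,0,-8,0],[255,0,0,-8,0]]' 80
python3 rel.py .4728 -.118 .046 -.057
```

```text
t: 3.77
tool_pos: [0.411, -0.3116, 0.0488]
tool_rot: [-3.094, 0.539, 0.001]
contact_force: [-0.0, -0.1, -3.5]
opening: 0.0273
t 3.77 pos [ 0.411  -0.3116  0.0488] yaw -0.345 tilt [-0.0007  0.0007] shift mm [  -7.3 -203.1    2.9] turn -0.288 F [-0.  -0.1 -3.5] op 0.0273
```

Ramp is lifted (Fz matches 0.32 kg). Carrying it to the line of the roller.

```bash
python3 -m creep '[[255,-1,-25,0,-0.04],[255,-2,-55,0,-0.1],[255,-3,-85,0,-0.16],[255,-4,-115,0,-0.22],[255,-5,-145,0,-0.26],[255,-6,-175,0,-0.288],[255,-7,-193,0,-0.288],[255,-7,-203,0,-0.288],[255,-7,-203,0,-0.288],[255,-7,-203,0,-0.288]]' 80
python3 rel.py .4728 -.118 .043 -.057
python3 - <<'E'
from fit import *
pp=None
m=masks('prop',grab=True); print(fit(m,PROP,[.473,-.118,-.057],(.01,.01,.05)))
m.pop('top',0); print(fit(m,PROP,[.473,-.118,-.057],(.01,.01,.05)))
save('scene','s2')
E
```

```text
t: 4.6
tool_pos: [0.4732, -0.1187, 0.049]
tool_rot: [3.14, -0.088, -0.001]
contact_force: [-0.2, -0.8, -3.9]
opening: 0.0272
t 4.6 pos [ 0.4732 -0.1187  0.049 ] yaw -0.056 tilt [-0.0008 -0.0004] shift mm [-0.4 -0.7  6. ] turn 0.001 F [-0.2 -0.8 -3.9] op 0.0272
prop scene [255.4, 200.3, 61.2, 75.0] 0.69
prop top [367.2, 214.6, 18.4, 37.9] 0.9
(array([ 0.47062931, -0.12225391, -0.02715504]), np.float64(0.776465637571617))
(array([ 0.46647299, -0.12417304, -0.02351742]), np.float64(0.12097378277153559))
```

View pics/s2.png

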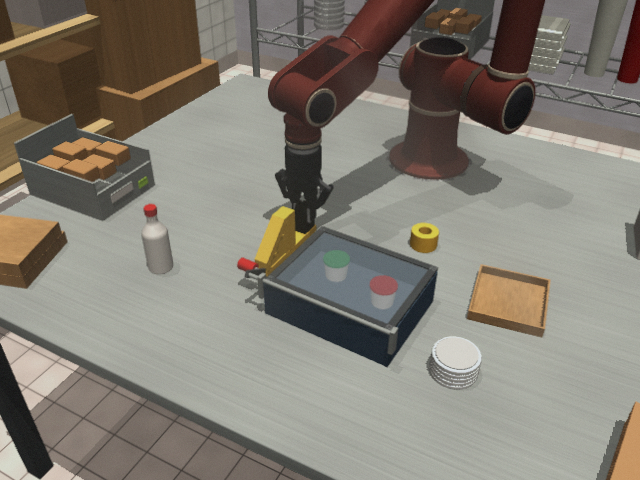

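```bash
python3 -m creep '[[255,0,0,3,0],[255,0,0,5.5,0],[255,0,-0.5,5.5,0],[255,8,-0.5,5.5,0],[255,16,-0.5,5.5,0],[255,24,-0.5,5.5,0],[255,32,-0.5,5.5,0],[255,40,-0.5,5.5,0],[255,48,-0.5,5.5,0],[255,56,-0.5,5.5,0],[255,60,-0.5,5.5,0]]' 80
python3 rel.py .6066 -.1258 .0435 -.057
python3 - <<'E'
from h import *
a=save('scene','s3')[180:330,180:380]; b=save('top','t3')[140:290,290:490]
cv2.imwrite('pics/c3.png',cv2.resize(np.hstack([a,b])[:,:,::-1],(800,300),interpolation=2))
E
```

```text
t: 5.77
tool_pos: [0.5238, -0.1204, 0.0427]
tool_rot: [-3.137, 0.086, 0.047]
contact_force: [-30.9, 2.5, 19.5]
opening: 0.0267
t 5.77 pos [ 0.5238 -0.1204  0.0427] yaw -0.055 tilt [-0.0301  0.0037] shift mm [82.9  0.9 -3.4] turn 0.002 F [-30.9   2.5  19.5] op 0.0267
```

View pics/c3.png

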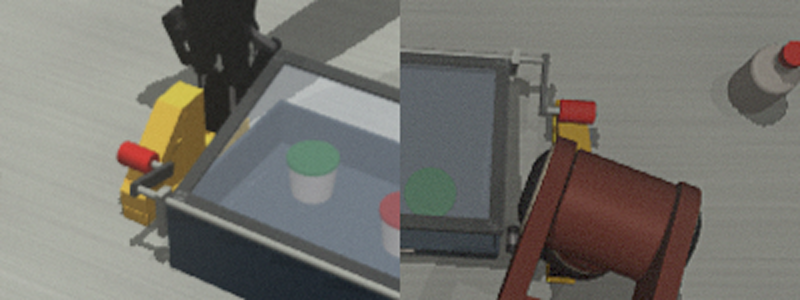

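The roller is riding on the slope and the flap is starting to lift. The lever geometry explains the high push force. I'll continue with less downward pressure.

```bash
python3 -m creep '[[255,6,0,-1,0],[255,12,0,-1,0],[255,18,0,-1,0],[255,24,0,-1,0],[255,30,0,-1,0],[255,36,0,-1,0]]' 80
python3 rel.py .6066 -.1258 .0435 -.057
```

```text
t: 6.37
tool_pos: [0.5667, -0.1225, 0.0429]
tool_rot: [-3.138, 0.088, 0.015]
contact_force: [-5.4, 2.1, -2.1]
opening: 0.0272
t 6.37 pos [ 0.5667 -0.1225  0.0429] yaw -0.056 tilt [-0.0093  0.0024] shift mm [40.   1.1 -1. ] turn 0.001 F [-5.4  2.1 -2.1] op 0.0272
```

```bash
python3 -m creep '[[255,7,0,0,0],[255,14,0,0,0],[255,21,0,0,0],[255,28,0,0,0],[255,35,0,0,0],[255,39,0,0,0],[255,39,0,0,0],[255,39,0,0,0]]' 80
python3 rel.py .6066 -.1258 .0435 -.057
python3 - <<'E'
from h import *
a=save('scene','s4')[130:330,180:380]; b=save('top','t4')[110:310,270:470]
cv2.imwrite('pics/c4.png',cv2.resize(np.hstack([a,b])[:,:,::-1],(800,400),interpolation=2))
E
```

```text
t: 7.03
tool_pos: [0.6082, -0.1254, 0.0442]
tool_rot: [-3.14, 0.089, 0.001]
contact_force: [0.3, 3.6, -9.3]
opening: 0.027
t 7.03 pos [ 0.6082 -0.1254  0.0442] yaw -0.057 tilt [-0.0009  0.0007] shift mm [-1.5  0.4  0.7] turn 0.0 F [ 0.3  3.6 -9.3] op 0.027
```

View pics/c4.png

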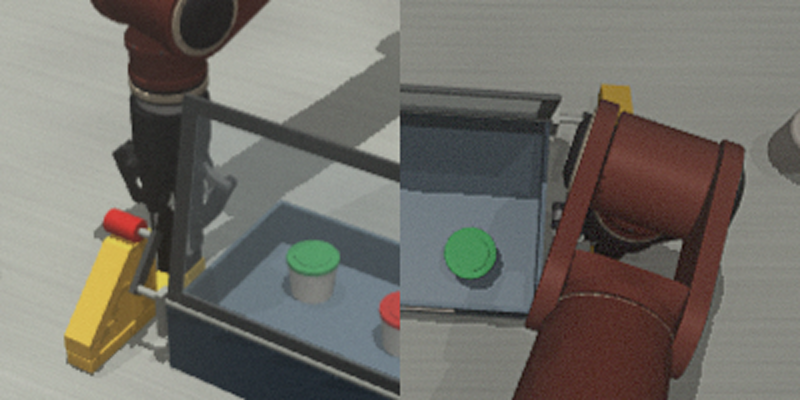

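Flap is up with the roller at the top of the ramp. The arm carries some weight (Fz −9), so I'll lower slightly, then check the roller position.

```bash
python3 -m creep '[[255,0,0,1,0],[255,0,0,2,0],[255,0,0,2,0],[255,0,0,2,0]]' 80
python3 rel.py .6066 -.1258 .0430 -.057
python3 - <<'E'
from fit import *
b=[.634,.073,-.057]
i=save('scene','s5'); y,x=np.nonzero(hue(i,0,8,140,80,(225,225,40,35))); u=(x.min()+x.max())/2,(y.min()+y.max())/2
y,x=np.nonzero(hue(i,172,180,140,80,(225,225,40,35))); 
print('roller px',u,'expected',proj('scene',world([(63,-200,115)],b)), at_z('scene',*u,.115), world([(63,-200,115)],b))
m=masks('prop',('scene',)); print(fit(m,[PROP[0],PROP[2]],[.6066,-.1258,-.057],(.01,.01,.03)))
E
```

```text
t: 7.47
tool_pos: [0.6082, -0.1259, 0.0431]
tool_rot: [3.14, -0.09, 0.0]
contact_force: [-0.5, 2.9, -7.2]
opening: 0.027
t 7.47 pos [ 0.6082 -0.1259  0.0431] yaw -0.057 tilt [ 0.0001 -0.0001] shift mm [-1.7 -0.   0.1] turn -0.0 F [-0.5  2.9 -7.2] op 0.027
roller px (np.float64(242.0), np.float64(242.5)) expected [[242.88075759 242.96137398]] [ 0.68508244 -0.13253587  0.115     ] [[ 0.68550386 -0.13026424  0.115     ]]
prop scene [210.6, 235.2, 59.4, 80.3] 0.8
(array([ 0.60550081, -0.13891693,  0.03633926]), np.float64(0.2796880538816022))
```

```bash
python3 -m creep '[[255,0,0,1,0],[255,0,0,2,0],[255,0,0,2.5,0],[255,0,0,2.5,0]]' 80
python3 rel.py .6066 -.1258 .0430 -.057
```

```text
t: 7.9
tool_pos: [0.6093, -0.1261, 0.0427]
tool_rot: [3.14, -0.09, 0.003]
contact_force: [-3.0, 3.7, 4.5]
opening: 0.0269
t 7.9 pos [ 0.6093 -0.1261  0.0427] yaw -0.057 tilt [ 0.0018 -0.0003] shift mm [-2.8 -0.1 -0.3] turn -0.0 F [-3.   3.7  4.5] op 0.0269
```

```bash
python3 -m creep '[[130,0,0,0,0],[110,0,0,0,0],[110,0,0,0,0],[110,0,0,0,0],[110,0,0,0,0],[110,0,0,0,0],[110,0,0,0,0]]' 80
python3 rel.py .6066 -.1258 .200 -.057
```

```text
t: 8.48
tool_pos: [0.6083, -0.126, 0.0403]
tool_rot: [3.14, -0.09, 0.0]
contact_force: [0.1, 0.3, 0.3]
opening: 0.0485
t 8.48 pos [ 0.6083 -0.126   0.0403] yaw -0.057 tilt [ 0.0002 -0.0001] shift mm [-1.700e+00 -1.000e-01 -1.597e+02] turn -0.0 F [0.1 0.3 0.3] op 0.0485
```

```bash
python3 -m creep '[[110,0,0,-20,0],[110,0,0,-50,0],[110,-5,0,-80,0],[110,-20,0,-110,0],[110,-50,0,-145,0],[110,-90,0,-170,0],[110,-130,0,-180,0],[110,-160,0,-180,0],[110,-160,0,-180,0],[110,-160,0,-180,0]]'
python3 - <<'E'
from fit import *
b=[.634,.073,-.057]
i=save('scene','s6'); t=save('top','t6')
y,x=np.nonzero(hue(i,0,8,140,80,(225,225,40,35))); u=(x.min()+x.max())/2,(y.min()+y.max())/2
print('roller',u,at_z('scene',*u,.115))
m=masks('prop'); print({c:fit({c:m[c]},PROP,[.6083,-.126,-.057],(.01,.01,.03)) for c in m})
for cam,im,bx in(('top',t,(280,210,55,60)),('scene',i,(310,235,50,40))):
    mk=hue(im,40,85,90,50,bx); y,x=np.nonzero(mk); c=(x.min()+x.max())/2,(y.min()+y.max())/2
    print(cam,len(x),np.ptp(x),np.ptp(y),c,at_z(cam,*c,.067))
cv2.imwrite('pics/c6.png',cv2.resize(np.hstack([i[130:330,180:420],t[110:310,230:470]])[:,:,::-1],(800,333)))
E
python3 rel.py .589 .020 .20 1.5
```

```text
t: 9.32
tool_pos: [0.4474, -0.1166, 0.2207]
tool_rot: [3.139, -0.091, 0.004]
contact_force: [0.9, 0.9, 0.2]
opening: 0.0485
roller (np.float64(243.0), np.float64(242.5)) [ 0.68418158 -0.13088474  0.115     ]
prop scene [211.8, 234.7, 57.5, 82.8] 0.75
prop top [367.8, 153.0, 20.4, 90.8] 0.9
{'scene': (array([ 0.6126989 , -0.12704218, -0.0250372 ]), np.float64(0.3305709023941068)), 'top': (array([ 0.60571042, -0.12502767, -0.05886814]), np.float64(0.18464243845252049))}
top 525 25 25 (np.float64(304.5), np.float64(236.5)) [0.58623591 0.01867278 0.067     ]
scene 366 26 17 (np.float64(336.0), np.float64(258.5)) [0.5887624  0.01814429 0.067     ]
t 9.52 pos [ 0.4493 -0.1169  0.2202] yaw -0.057 tilt [-0.0004  0.0002] shift mm [ 131.6 -144.6   20.2] turn -1.557 F [0.4 0.2 0.5] op 0.0484
```

View pics/c6.png

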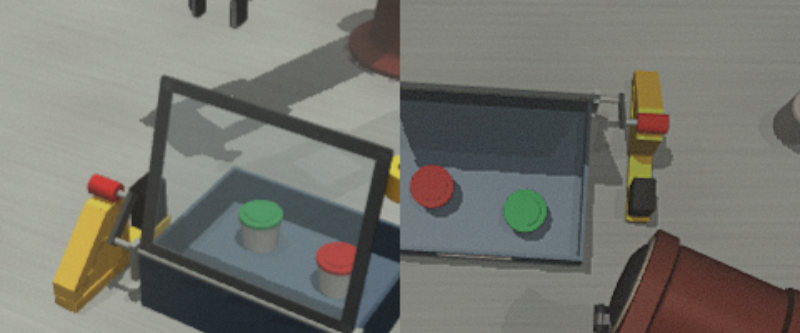

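Flap is held by the ramp alone, with the roller at its top and the green pot undisturbed at about (0.5875, 0.0185). The present jaw direction (along bin y) suits the pot. Next I'll go above it.

```bash
python3 -m creep '[[60,25,-28,10,0],[60,50,-56,20,0],[60,75,-84,30,0],[60,100,-112,40,0],[60,120,-135,55,0],[60,130,-143,70,0],[60,130,-143,70,0],[60,130,-143,70,0],[60,130,-143,70,0]]' 30
python3 rel.py .5875 .0184 .034 -.057
```

```text
t: 10.27
tool_pos: [0.5867, 0.0183, 0.1502]
tool_rot: [3.14, -0.09, -0.001]
contact_force: [-0.6, -1.4, -0.2]
opening: 0.0651
t 10.27 pos [0.5867 0.0183 0.1502] yaw -0.057 tilt [-0.0008 -0.0002] shift mm [  0.9  -0.2 116.2] turn -0.0 F [-0.6 -1.4 -0.2] op 0.0651
```

```bash
python3 -m creep '[[60,0.5,0,30,0],[60,0.5,0,60,0],[60,0.5,0,85,0],[60,0.5,0,105,0],[60,0.5,0,115,0],[60,0.5,0,115,0],[60,0.5,0,115,0],[255,0.5,0,115,0],[255,0.5,0,115,0],[255,0.5,0,115,0],[255,0.5,0,115,0],[255,0.5,0,115,0]]' 30
python3 rel.py .5875 .0184 .034 -.057
```

```text
t: 11.27
tool_pos: [0.589, 0.0182, 0.038]
tool_rot: [3.14, -0.09, 0.007]
contact_force: [-0.6, -2.4, 6.2]
opening: 0.0517
t 11.27 pos [0.589  0.0182 0.038 ] yaw -0.057 tilt [ 0.0043 -0.0009] shift mm [-1.5 -0.1  4. ] turn -0.0 F [-0.6 -2.4  6.2] op 0.0517
```

Opening 51.7 mm matches the lid. Lifting.

```bash
python3 -m creep '[[255,0,0,-10,0],[255,0,0,-30,0],[255,0,0,-55,0],[255,0,0,-80,0],[255,0,0,-105,0],[255,0,0,-125,0],[255,0,0,-125,0],[255,0,0,-125,0]]'
python3 - <<'E'
from h import *
i=save('scene','s7'); t=save('top','t7')
cv2.imwrite('pics/c7.png',np.hstack([i[60:380,200:560],t[100:420,120:480]])[:,:,::-1])
E
python3 rel.py .4747 .3412 .15 .131
```

```text
t: 11.93
tool_pos: [0.5878, 0.0187, 0.1622]
tool_rot: [3.14, -0.09, 0.005]
contact_force: [0.1, 0.8, -0.5]
opening: 0.0514
t 12.03 pos [0.586  0.0188 0.1589] yaw -0.057 tilt [-0.0023  0.0003] shift mm [-129.5 -315.5    9.2] turn -0.188 F [ 0.4 -0.2 -0.3] op 0.0517
```

View pics/c7.png

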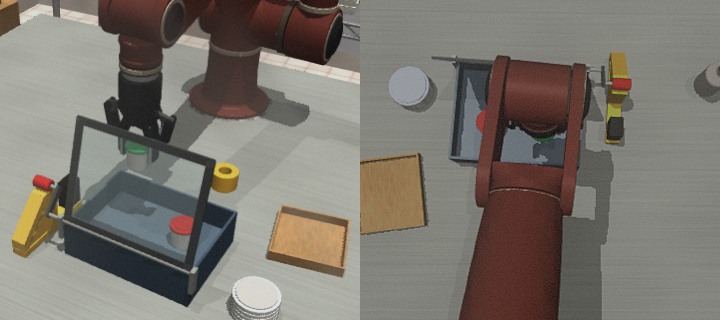

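Pot is held well, flap still propped. Carrying it to the tray.

```bash
python3 -m creep '[[255,-8,-15,0,0],[255,-20,-45,0,0],[255,-35,-80,0,0],[255,-50,-115,0,0],[255,-65,-150,0,0],[255,-80,-185,0,0],[255,-95,-220,0,0],[255,-107,-255,0,0],[255,-118,-285,0,0],[255,-127,-305,0,0],[255,-130,-315,0,0],[255,-130,-315,0,0]]'
python3 rel.py .4747 .3412 .030 -.057
```

```text
t: 13.03
tool_pos: [0.4736, 0.3416, 0.1583]
tool_rot: [3.139, -0.085, -0.004]
contact_force: [0.0, 0.0, -1.4]
opening: 0.0514
t 13.03 pos [0.4736 0.3416 0.1583] yaw -0.054 tilt [-0.0029 -0.0014] shift mm [1.400e+00 1.000e-01 1.283e+02] turn 0.003 F [ 0.   0.  -1.4] op 0.0514
```

```bash
python3 -m creep '[[255,1,0,20,0],[255,1,0,45,0],[255,1,0,70,0],[255,1,0,95,0],[255,1,0,115,0],[255,1,0,128,0],[255,1,0,132,0],[255,1,0,134,0],[255,1,0,134,0],[255,1,0,134,0]]'
python3 rel.py .4747 .3412 .017 -.057
```

```text
t: 13.87
tool_pos: [0.4774, 0.3408, 0.0278]
tool_rot: [-3.139, 0.09, -0.004]
contact_force: [0.3, 0.1, 0.1]
opening: 0.0515
t 13.87 pos [0.4774 0.3408 0.0278] yaw -0.057 tilt [0.0023 0.0011] shift mm [-2.8 -0.3 10.8] turn -0.0 F [0.3 0.1 0.1] op 0.0515
```

```bash
python3 -m creep '[[255,0,0,2,0],[255,0,0,4,0],[255,0,0,6,0],[255,0,0,7,0],[255,0,0,7,0],[255,0,0,7,0]]'
```

```text
t: 14.37
tool_pos: [0.4761, 0.3405, 0.0192]
tool_rot: [3.14, -0.09, -0.0]
contact_force: [-0.1, -0.1, -0.7]
opening: 0.0515
```

```bash
python3 -m creep '[[255,0,0,1,0],[255,0,0,2,0],[255,0,0,2,0],[255,0,0,2,0]]'
```

```text
t: 14.7
tool_pos: [0.4761, 0.3405, 0.0172]
tool_rot: [3.14, -0.09, -0.0]
contact_force: [0.0, -0.1, -2.0]
opening: 0.0514
```

```bash
python3 -m creep '[[255,0,0,1,0],[255,0,0,2,0],[255,0,0,2,0],[255,0,0,2,0]]'
```

```text
t: 15.03
tool_pos: [0.4766, 0.3406, 0.0171]
tool_rot: [3.14, -0.09, 0.0]
contact_force: [-4.1, -2.5, 8.7]
opening: 0.0517
```

Contact: Fz +8.7 at TCP 17 mm, where expected. I'll ease off 1 mm and release.

```bash
python3 -m creep '[[255,0,0,-1.2,0],[255,0,0,-1.2,0],[150,0,0,-1.2,0],[60,0,0,-1.2,0],[60,0,0,-1.2,0],[60,0,0,-1.2,0],[60,0,0,-1.2,0]]' && python3 -m creep '[[60,0,0,-10,0],[60,0,0,-30,0],[60,0,0,-60,0],[60,0,0,-90,0],[60,0,0,-120,0],[60,0,0,-150,0],[60,-30,0,-170,0],[60,-60,0,-180,0],[60,-60,0,-180,0],[60,-60,0,-180,0],[60,-60,0,-180,0]]'
python3 - <<'E'
from h import *
i=save('scene','s8'); t=save('top','t8')
cv2.imwrite('pics/c8.png',np.hstack([i[110:400,180:580],t[110:400,90:490]])[:,:,::-1])
E
```

```text
t: 15.62
tool_pos: [0.476, 0.3403, 0.0161]
tool_rot: [3.14, -0.09, -0.001]
contact_force: [0.3, 0.1, -0.6]
opening: 0.0652
t: 16.53
tool_pos: [0.4164, 0.3438, 0.1966]
tool_rot: [-3.14, 0.09, -0.001]
contact_force: [-0.0, -0.4, 0.0]
opening: 0.0653
```

View pics/c8.png

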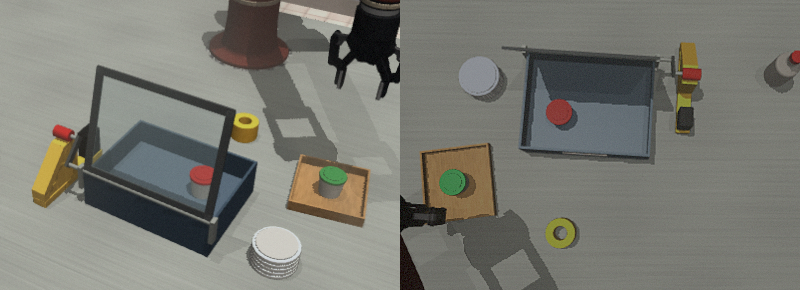

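The pot stands upright in the tray: lid at about (333,176) in the left crop and (453,182) in the right. The flap is still propped and the bystanders look unmoved, so I'm handing in.

```bash
python3 -c "
from station import ctrl
print(ctrl.finish_job())"
```

```text
the job is handed in; nothing more can be done
None
```

The job is handed in at about 17 s of the 64 s allowed. The flap is propped open on the ramp, and the green pot is standing in the tray. `finish_job()` gives no verdict, so the results below come from my own checks.

- **Ramp:** I gripped it, carried it to the roller's line and drove it under. After release, the roller was within about 2 mm of where it should sit with the flap at 1.30 rad. The top-camera fit puts the ramp within a few mm of its target. The final picture still shows the flap propped.
- **Pot:** I gripped the green pot at the lid, lifted it out and lowered it until it touched the tray floor (about 9 N). Then I let go. The final picture shows it upright near the tray's middle.
- **Other objects:** In the final pictures the red pot, label roll, lid stack and bottle look unmoved. I compared them by eye and did not measure them again.

**Checks that disagreed or ran high:**
- The push force peaked at about 31 N while the roller was low on the slope, then fell.
- The scene-camera fits of the ramp after it moved were poor, apparently because the gripper and then the bin hid parts of it. They were off in yaw, and up to about 13 mm off in position. I relied on the top camera, the arm's own position and the roller's position instead.

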